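# Restock the stain-bottle carrier

### The job

Get the stain-bottle carrier ready to go to the next class: slide its transport lock fully open to the red-marked end, throw every piece of foam packing, in the carrier or lying on the worktop, into the blue bin, and stand one spare dropper bottle upright in every cell that holds no bottle. When all six cells have a bottle, slide the lock fully home to the green-marked end. Leave the bottles that are already in the carrier in their cells, leave any spare that is not needed standing upright on the worktop, and do not disturb the petri dish or the tape.

Things in the scene. Friction and masses are not known exactly. Their poses are not given: they have to be found in the camera images.
- rack: grey bottle carrier fixed on the worktop, 128 (x) by 274 (y) mm, 6 cells in 2 rows of 3 along y, each 44 (x) by 58 (y) mm, pitch 60 and 70 mm; floors at 6 mm, walls up to 24 mm, lock frame on them up to 30.5 mm. Origin: on the worktop under the middle of the cells; x away from the robot, y along the rows to the end marked by a green strip on top (other end: red); turned up to 0.2 rad
- cell_1 (a point): centre of the floor of cell 1 (x -30, y -70 mm in the carrier's frame), axes as the carrier's. The cell may hold a bottle, a foam block or nothing
- cell_2 (a point): centre of the floor of cell 2 (x -30, y 0 mm in the carrier's frame), axes as the carrier's. The cell may hold a bottle, a foam block or nothing
- cell_3 (a point): centre of the floor of cell 3 (x -30, y 70 mm in the carrier's frame), axes as the carrier's. The cell may hold a bottle, a foam block or nothing
- cell_4 (a point): centre of the floor of cell 4 (x 30, y -70 mm in the carrier's frame), axes as the carrier's. The cell may hold a bottle, a foam block or nothing
- cell_5 (a point): centre of the floor of cell 5 (x 30, y 0 mm in the carrier's frame), axes as the carrier's. The cell may hold a bottle, a foam block or nothing
- cell_6 (a point): centre of the floor of cell 6 (x 30, y 70 mm in the carrier's frame), axes as the carrier's. The cell may hold a bottle, a foam block or nothing
- lock (a joint): transport lock: aluminium frame on the carrier, slides along the carrier's y. 0 = unlocked, at the red end's stop, cells 58 mm wide in y; 0.022 m = locked, at the green end's stop, each cell cut to 36 mm at its +y side, so bottles stand snug; sliding pushes the bottles along in their cells. Takes about 2 N, stays where left, starts more or less locked
- lock_grip (a point): centre of the top of the lock's yellow upright grip, on a tab at the front of the frame: 22 (carrier x) by 16 (carrier y) mm, 36 mm tall, top 66.5 mm above the worktop; moves with the lock
- racked_1: amber dropper bottle, one rigid piece of 75 g, 100 mm tall: body 33 mm in diameter up to 68 mm, collar 24 mm in diameter at 60 to 73 mm, dark rubber bulb 15 mm in diameter at 73 to 100 mm (grip it from above). Origin: centre of its underside, z up. Stands in some cell from the start, 11 mm to +y of its centre; 2 or 3 of the four racked ones are present
- racked_2: amber dropper bottle, one rigid piece of 75 g, 100 mm tall: body 33 mm in diameter up to 68 mm, collar 24 mm in diameter at 60 to 73 mm, dark rubber bulb 15 mm in diameter at 73 to 100 mm (grip it from above). Origin: centre of its underside, z up. Stands in some cell from the start, 11 mm to +y of its centre; 2 or 3 of the four racked ones are present
- racked_3: amber dropper bottle, one rigid piece of 75 g, 100 mm tall: body 33 mm in diameter up to 68 mm, collar 24 mm in diameter at 60 to 73 mm, dark rubber bulb 15 mm in diameter at 73 to 100 mm (grip it from above). Origin: centre of its underside, z up. Stands in some cell from the start, 11 mm to +y of its centre; 2 or 3 of the four racked ones are present
- racked_4: amber dropper bottle, one rigid piece of 75 g, 100 mm tall: body 33 mm in diameter up to 68 mm, collar 24 mm in diameter at 60 to 73 mm, dark rubber bulb 15 mm in diameter at 73 to 100 mm (grip it from above). Origin: centre of its underside, z up. Stands in some cell from the start, 11 mm to +y of its centre; 2 or 3 of the four racked ones are present
- spare_1: amber dropper bottle, one rigid piece of 75 g, 100 mm tall: body 33 mm in diameter up to 68 mm, collar 24 mm in diameter at 60 to 73 mm, dark rubber bulb 15 mm in diameter at 73 to 100 mm (grip it from above). Origin: centre of its underside, z up. Spare, on the worktop right of the carrier at the start
- spare_2: amber dropper bottle, one rigid piece of 75 g, 100 mm tall: body 33 mm in diameter up to 68 mm, collar 24 mm in diameter at 60 to 73 mm, dark rubber bulb 15 mm in diameter at 73 to 100 mm (grip it from above). Origin: centre of its underside, z up. Spare, on the worktop right of the carrier at the start
- spare_3: amber dropper bottle, one rigid piece of 75 g, 100 mm tall: body 33 mm in diameter up to 68 mm, collar 24 mm in diameter at 60 to 73 mm, dark rubber bulb 15 mm in diameter at 73 to 100 mm (grip it from above). Origin: centre of its underside, z up. Spare, on the worktop right of the carrier at the start
- spare_4: amber dropper bottle, one rigid piece of 75 g, 100 mm tall: body 33 mm in diameter up to 68 mm, collar 24 mm in diameter at 60 to 73 mm, dark rubber bulb 15 mm in diameter at 73 to 100 mm (grip it from above). Origin: centre of its underside, z up. Spare, on the worktop right of the carrier at the start
- foam_1: pale yellow rigid foam packing block, 30 x 30 x 90 mm, 30 g, standing upright in some cell of the carrier, square with it (11 mm to the +y side of the cell's centre); one of the two upright blocks may be absent. Origin: its centre, z along its length
- foam_2: pale yellow rigid foam packing block, 30 x 30 x 90 mm, 30 g, standing upright in some cell of the carrier, square with it (11 mm to the +y side of the cell's centre); one of the two upright blocks may be absent. Origin: its centre, z along its length
- foam_3: pale yellow rigid foam packing piece, 80 x 34 x 30 mm, 30 g, lying on the worktop left of the carrier near the robot. Origin: its centre, x along its length, z up
- bin: blue open-topped waste bin fixed on the worktop left of the carrier, 180 x 180 mm, 90 mm tall, walls 4 mm. Origin: centre of its underside
- petri_dish: petri dish with lid, 61 mm in diameter, 15 mm high, loose on the worktop; bystander. Origin: centre of its underside
- tape_roll: roll of masking tape, 103 mm in diameter, 25 mm high, lying flat, loose; bystander. Origin: centre of its underside

How it is judged:
By the outcome, as a careful person would: the job done as asked, in the order asked, and still so for the second after the job is handed in, with the robot touching nothing.
Of racked_1, racked_2, racked_3, racked_4 only 2 to 3 are there at a start; the rules pass over those that are not, and their reading is None.
Of foam_1, foam_2 only 1 to 2 are there at a start; the rules pass over those that are not, and their reading is None.
At some moment in a run one of foam_3 may be knocked a few centimetres aside while the robot is not near it.
It also fails if it takes over 210 s, if anything falls off the work surface, if the arm or the gripper's body presses on something with over 40 N, if the wrist force passes 120 N, or if a joint passes its speed limit or range.

### The arm

A 7-joint arm with a two-finger parallel gripper is mounted at the origin on a cart in front of the work surface, level with it; the furniture and walls round the work are solid. World frame = base frame: x ahead of the robot, y to its left, z up, the work surface at z = 0. Lengths are in m, angles in rad, forces in N, time in s.
With the tool pointing down it reaches from about 0.4 to 0.875 m from the base axis. Payload 19.3 kg.
Tool frame: the origin (TCP) lies at the centre of the arm's flange, where the gripper is bolted on; the fingertips stand 173 mm ahead of it and the grasp point (between the pads) lies 155 mm ahead of it; z points along the fingers, y is the line along which they close (so a half turn about z gives the same grasp; the last joint's range is limited). The gripper opens to 85 mm and grips with 20 to 120 N. Pads are 22 mm wide; open, the fingers measure 114 mm over their backs; the gripper's body (76 mm by 85 mm) begins 54 mm behind the grasp point. The pads swing forward as they close: fully open they stand 13 mm farther back than shut.
Start: joints at [-1.189, 0.521, -0.036, 1.599, 0.021, 1.021, -0.113], TCP at [0.273, 0.562, 0.405] pointing down, gripper open.
Joint ranges: [-2.91, 2.91], [-0.3, 2.13], [-1.5, 1.42], [0.17, 2.43], [-1.26, 4.41], [0.16, 1.93], [-2.52, 2.52]. Speed limits (rad/s): [1.89, 1.89, 2.39, 2.39, 3.01, 3.01, 3.01].

### API

Orientations are given as [roll, pitch, yaw] about the fixed x, y, z axes, in that order (R = Rz(yaw) Ry(pitch) Rx(roll)).
In Python, from workcell import bot, imaging, job gives the robot as it stands.
- The arm moves only by the tool carry_out, never from a script. Its argument "targets" is a list of rows, each a list of 3 entries, a list of its own where there are three numbers: the shift along the tool's x, y, z in units of 0.25 m (1.0 is 0.25 m), then the turn, a rotation vector about the tool's x, y, z in units of 180 degrees (1.0 is 180 degrees), then the opening, from 0 (shut) to 1 (fully open). In form: [[[tx, ty, tz], [wx, wy, wz], jaw], ...]. A call has 1 to 8 rows; each row shifts and turns the commanded pose from where the row before left it, along the tool's axes as they then stand; what a row does not reach is not made up. A row lasts 1/8 s, in which the tool goes at most 62.5 mm and 10.7 degrees, less where a joint would pass 70% of its speed; a pose out of reach is approached as far as the arm can. A call with a number of a shift or a turn outside -1 to 1 is refused whole. A call with a gripper value outside its range is refused whole. The fingers move at their own pace and stop on an object; "force" is the grip in N (left out, the last holds). Time passes only in rows, so rows that do not move let the fingers close. It gives the time, the measured TCP pose, the force and the opening at its end, in the units of the state.
- bot.observe(): the state, without advancing time (a new reading comes with each control period).
- imaging.grab_frame(name): name is "side" or "top" or "wrist"; returns a dict with "pixels" (384x512x3 uint8, red, green, blue), "mtx" (3x3 intrinsics, pixels), "cam_to_world" (4x4, takes a point from camera to world coordinates); the wrist camera has in their place "mount" (4x4, takes a point from camera to tool coordinates, whose origin is the TCP and whose axes are the flange's). Camera axes: x right, y down, z forward; pixel columns grow to the right and rows downward; lengths in m; the calibration is good to about 2 mm. The wrist camera is an equidistant fisheye: a pixel r from the principal point sees the ray r / f radians off the axis. A picture is of the moment at which its call begins: read the wrist's pose just before it. There is no depth.
- job.job_done(): hands the job in, once; it reports no verdict.
The state is a dict: "clock": time; "qpos": joint angles; "qd": joint speeds; "joint_efforts": joint torques, N m; "position": TCP position; "tool_rot": TCP orientation; "force": force on the tool from outside, world axes, zero at the start; "moment": the same for the moment, N m; "grip_width": finger opening in m.
Only numpy, scipy, OpenCV 4.12 (cv2) and the standard library are available. Lean on these libraries where they do the work, as an engineer would, in place of code of your own. Each camera call takes 0.05 s, during which the arm holds its last target. There are 200 camera calls.

## Working session

There is one attempt and no reset: what is moved stays moved. The work goes in short steps, Python scripts to look and compute and a tool call to move; the robot and the scene stay as the last step left them, time stands still between calls to the robot, and variables do not carry over. Pictures are saved under pics/ and viewed, on a budget of 14 in all, crops included, one or two more only if the job needs it, and the job is handed in when it is done.

Besides the shell and the picture viewer there is one more tool, called after ">>>" by a JSON object that holds its "api" and its "payload". carry_out: Moves the arm, as the interface text tells. Its arguments: {"type":"object","properties":{"targets":{"type":"array"},"force":{"type":"number"}},"required":["targets"]}

```bash
mkdir -p pics
python3 - <<'E'
from workcell import bot, imaging
import cv2, numpy as np
np.set_printoptions(precision=4,suppress=True)
print(bot.observe())
for n in ("top","side"):
    f=imaging.grab_frame(n); cv2.imwrite(f"pics/{n}0.png",f["pixels"][:,:,::-1]); print(n,f["mtx"],f["cam_to_world"])
f=imaging.grab_frame("wrist"); print(f["mtx"],f["mount"])
E
```

```text
{'clock': 0.0, 'qpos': array([-1.1892,  0.522 , -0.0363,  1.6   ,  0.0212,  1.0211, -0.1128]), 'qd': array([ 0.0007,  0.0005, -0.0006, -0.    ,  0.0006,  0.    , -0.0004]), 'joint_efforts': array([ -0.0005, -92.7133,   1.9795, -36.9946,   0.0178,   0.0083,
         0.    ]), 'position': array([0.2728, 0.5622, 0.4041]), 'tool_rot': array([-3.1405,  0.0001,  2.6898]), 'force': array([0.1547, 0.8345, 0.5866]), 'moment': array([-0.0304, -0.0136, -0.005 ]), 'grip_width': 0.08539134904087221}
top [[346.4253   0.     255.7886]
 [  0.     346.4253 192.3153]
 [  0.       0.       1.    ]] [[ 0.0213 -0.9848  0.1723  0.3516]
 [-0.9998 -0.02    0.0088 -0.0043]
 [-0.0052 -0.1724 -0.985   1.2654]
 [ 0.      0.      0.      1.    ]]
side [[455.9173   0.     249.3622]
 [  0.     455.9173 193.3575]
 [  0.       0.       1.    ]] [[ 0.9129 -0.152   0.3789  0.094 ]
 [-0.4082 -0.3446  0.8453 -1.0622]
 [ 0.0021 -0.9264 -0.3766  0.5632]
 [ 0.      0.      0.      1.    ]]
[[297.3186   0.     255.5046]
 [  0.     297.3186 189.4885]
 [  0.       0.       1.    ]] [[-0.0002 -0.9494 -0.3142  0.0814]
 [ 1.     -0.0003  0.0002  0.    ]
 [-0.0003 -0.3142  0.9494  0.0314]
 [ 0.      0.      0.      1.    ]]
```

View pics/top0.png

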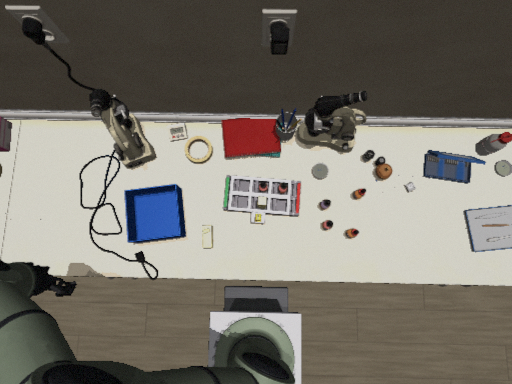

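View pics/side0.png

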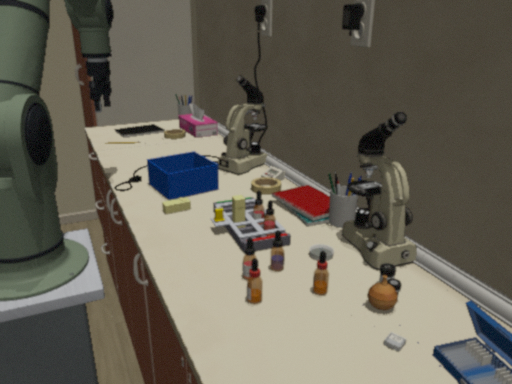

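```bash
cat > h.py <<'E'
from workcell import bot, imaging
import cv2, numpy as np
from scipy.spatial.transform import Rotation as R
np.set_printoptions(precision=4,suppress=True)
def tool(s=None):
    s=s or bot.observe(); T=np.eye(4); T[:3,:3]=R.from_euler('xyz',s["tool_rot"]).as_matrix(); T[:3,3]=s["position"]; return T
def grab(n,save=None):
    T=tool(); f=imaging.grab_frame(n); f["n"]=n
    f["C"]=T@f["mount"] if n=="wrist" else f["cam_to_world"]
    if save: cv2.imwrite(f"pics/{save}.png",f["pixels"][:,:,::-1])
    return f
def ray(f,u,v):
    K=f["mtx"]; d=np.array([(u-K[0,2])/K[0,0],(v-K[1,2])/K[1,1],1.])
    if f["n"]=="wrist":
        r=np.hypot(d[0],d[1]); d=np.array([*(d[:2]/max(r,1e-9)*np.sin(r)),np.cos(r)])
    return f["C"][:3,3], f["C"][:3,:3]@d
def on(f,u,v,z):
    o,d=ray(f,u,v); return o+d*(z-o[2])/d[2]
def proj(f,p):
    q=np.linalg.inv(f["C"])@np.append(p,1); K=f["mtx"]
    if f["n"]=="wrist":
        r=np.hypot(q[0],q[1]); th=np.arctan2(r,q[2]); xy=q[:2]/max(r,1e-9)*th
    else: xy=q[:2]/q[2]
    return K[0,0]*xy+K[:2,2]
def plan(xyz,yaw,step=.25):
    """total shift (units, in present tool axes) and turn about tool z to put the GRASP POINT at xyz, pointing down"""
    T=tool(); Rg=R.from_euler('xyz',[np.pi,0,yaw]).as_matrix()
    tcp=np.array(xyz)+[0,0,.155]
    d=T[:3,:3].T@(tcp-T[:3,3])/.25
    w=R.from_matrix(T[:3,:3].T@Rg).as_rotvec()/np.pi
    print("shift",d.round(3),"turn",w.round(4),"rows>=",max(np.linalg.norm(d)/.25,np.linalg.norm(w)/.0594).round(1))
def blobs(f,lo,hi,amin=20,roi=None):
    hsv=cv2.cvtColor(f["pixels"],cv2.COLOR_RGB2HSV); m=cv2.inRange(hsv,np.array(lo),np.array(hi))
    if roi: k=np.zeros_like(m); x0,y0,x1,y1=roi; k[y0:y1,x0:x1]=1; m=m*k
    n,l,st,c=cv2.connectedComponentsWithStats(m)
    return [(c[i].round(1),st[i].tolist()) for i in range(1,n) if st[i,4]>=amin],m
E
python3 - <<'E'
from h import *
f=grab("top")
for n,u,v,z in [("binc",155,213,.09),("foam3",207,236,.03),("grip",258,217,.066),("foamA",262,201,.096),("b1",264,187,.1),("b2",282,187,.1),("s1",325,204,.1),("s2",327,225,.1),("s3",351,233,.1),("s4",360,194,.1),("petri",320,171,.015),("tape",199,150,.02),("rackc",262,196,.03),("mic",335,140,0)]:
    print(n,on(f,u,v,z).round(3))
for lo,hi,z in [((45,80,60),(85,255,255),.03),((0,150,90),(8,255,255),.03)]:
    print([(c,on(f,*c,z)) for c,s in blobs(f,lo,hi,15)[0]])
plan([.5,-.02,.33],np.pi)
E
```

```text
binc [0.479 0.349 0.09 ]
foam3 [0.407 0.176 0.03 ]
grip [ 0.475 -0.003  0.066]
foamA [ 0.527 -0.016  0.096]
b1 [ 0.575 -0.022  0.1  ]
b2 [ 0.576 -0.083  0.1  ]
s1 [ 0.52  -0.229  0.1  ]
s2 [ 0.449 -0.235  0.1  ]
s3 [ 0.424 -0.315  0.1  ]
s4 [ 0.557 -0.349  0.1  ]
petri [ 0.655 -0.229  0.015]
tape [0.725 0.222 0.02 ]
rackc [ 0.555 -0.016  0.03 ]
mic [ 0.781 -0.29   0.   ]
[(array([226.4, 191.1]), array([0.57  , 0.1133, 0.03  ]))]
[(array([249.2, 136.3]), array([0.7791, 0.0358, 0.03  ])), (array([506. , 136.6]), array([ 0.7965, -0.9171,  0.03  ])), (array([297.6, 197.5]), array([ 0.5518, -0.1445,  0.03  ])), (array([352.9, 232.3]), array([ 0.4309, -0.3404,  0.03  ]))]
shift [-1.834 -1.699 -0.321] turn [-0.0002 -0.     -0.1438] rows>= 10.1
```

>>> {"api": "carry_out", "payload": {"targets": [[[-0.1,-0.09,-0.02],[0,0,0],1],[[-0.18,-0.165,-0.04],[0,0,0],1],[[-0.18,-0.165,-0.04],[0,0,0],1],[[-0.18,-0.165,-0.04],[0,0,0],1],[[-0.18,-0.165,-0.04],[0,0,0],0.6],[[-0.18,-0.165,-0.03],[0,0,0],0.6],[[-0.18,-0.165,-0.03],[0,0,0],0.6],[[-0.18,-0.165,-0.03],[0,0,0],0.6]], "force": 40}}

```text
clock: 1.2
position: [0.4432, 0.1318, 0.4726]
tool_rot: [3.141, 0.0, 2.69]
force: [0.7, 0.7, 0.4]
grip_width: 0.0512
```

>>> {"api": "carry_out", "payload": {"targets": [[[-0.18,-0.165,-0.03],[0,0,0],0.6],[[-0.18,-0.165,0],[0,0,0],0.6],[[-0.1,-0.1,0],[0,0,0],0.6],[[0,0,0],[0,0,-0.05],0.6],[[0,0,0],[0,0,-0.05],0.6],[[0,0,0],[0,0,-0.03],0.6],[[0,0,0],[0,0,0],0.6]]}}

```text
clock: 2.08
position: [0.4993, -0.0132, 0.4797]
tool_rot: [3.142, -0.0, 3.098]
force: [0.9, -0.2, 0.4]
grip_width: 0.0512
```

Run:
```python
from h import *
s=bot.observe(); print(s["clock"],s["position"],s["tool_rot"],s["qpos"],s["force"],s["grip_width"])
grab("wrist","w1")
```

```text
2.075 [ 0.4993 -0.0132  0.4797] [ 3.1416 -0.0001  3.0975] [-0.2468  0.242   0.1891  1.8348 -0.0514  1.0697  1.4883] [ 0.8906 -0.2033  0.3608] 0.05119227095413648
```

View pics/w1.png

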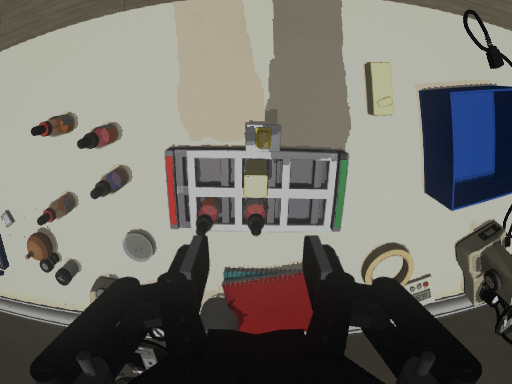

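Run:
```python
from h import *
f=grab("wrist")
g=[c for c,s in blobs(f,(45,80,40),(85,255,255),80)[0]]; 
r=[(c,s) for c,s in blobs(f,(0,150,90),(8,255,255),60)[0]+blobs(f,(172,120,80),(180,255,255),60)[0]]
print(g,r)
y=[(c,s) for c,s in blobs(f,(18,60,60),(34,255,255),60)[0]]; print(y)
bl,m=blobs(f,(18,40,140),(34,150,255),60); print(bl)
R_=[c for c,s in r if abs(c[0]-172)<8][0]
G=on(f,*g[0],.026); Rr=on(f,*R_,.026); print(G,Rr,(G+Rr)/2,"len",np.linalg.norm(G-Rr),"yaw",np.arctan2(-(G-Rr)[0],(G-Rr)[1]))
for n,u,v,z in [("grip",264,138,.0665),("foam2",256,187,.096),("b4",204,225,.1),("b5",257,227,.1),("foam3",380,90,.03)]: print(n,on(f,u,v,z))
```

```text
[array([340.7, 192.1])] [(array([170.7, 189.4]), [166, 157, 11, 67, 376]), (array([271.7, 303.8]), [223, 273, 90, 61, 3801])]
[(array([370.2,  88.9]), [365, 62, 25, 53, 388]), (array([385.2, 101.6]), [377, 96, 16, 14, 81]), (array([262.5, 137. ]), [255, 127, 16, 22, 298]), (array([255.6, 170.5]), [244, 160, 24, 37, 398]), (array([386.5, 261. ]), [362, 243, 52, 44, 901])]
[(array([215.8,  68.1]), [173, 0, 92, 142, 9799]), (array([381.8,  87.8]), [371, 61, 23, 54, 1037]), (array([443.9,  88.5]), [415, 79, 75, 48, 325]), (array([253.9, 186.1]), [244, 175, 24, 22, 156]), (array([475.6, 268. ]), [470, 244, 20, 52, 268]), (array([391.5, 264.3]), [365, 249, 50, 37, 519]), (array([209.9, 294.1]), [202, 286, 19, 21, 114])]
[0.568  0.1156 0.026 ] [ 0.5515 -0.1458  0.026 ] [ 0.5598 -0.0151  0.026 ] len 0.2618593734452873 yaw -0.0628043833889715
grip [ 0.4748 -0.0007  0.0665]
foam2 [ 0.5313 -0.0137  0.096 ]
b4 [ 0.5789 -0.0838  0.1   ]
b5 [ 0.5844 -0.0148  0.1   ]
foam3 [0.4116 0.1734 0.03  ]
```

Run:
```python
from h import *
plan([.4745,-.0007,.056],3.079)
```

```text
shift [0.102 0.045 1.075] turn [-0.     -0.      0.0053] rows>= 4.3
```

>>> {"api": "carry_out", "payload": {"targets": [[[0.051,0.0225,0.1],[0,0,0.0053],0.5],[[0.051,0.0225,0.2],[0,0,0],0.5],[[0,0,0.2],[0,0,0],0.5],[[0,0,0.2],[0,0,0],0.5],[[0,0,0.15],[0,0,0],0.5],[[0,0,0.08],[0,0,0],0.5],[[0,0,0],[0,0,0],0.5]]}}

```text
clock: 3.05
position: [0.4742, -0.0005, 0.2462]
tool_rot: [-3.141, -0.002, 3.08]
force: [-0.2, -0.0, 0.7]
grip_width: 0.0429
```

Run:
```python
from h import *
s=bot.observe(); print(s["clock"],s["position"],s["tool_rot"],s["force"])
plan([.4745,-.0007,.056],3.079)
f=grab("wrist","w2"); print(proj(f,[.4745,-.0007,.0665]))
```

```text
3.05 [ 0.4742 -0.0005  0.2462] [-3.141  -0.0024  3.0801] [-0.1615 -0.0284  0.6622]
shift [-0.002 -0.     0.141] turn [-0.0002 -0.0008  0.0003] rows>= 0.6
[254.8903 244.6986]
```

View pics/w2.png

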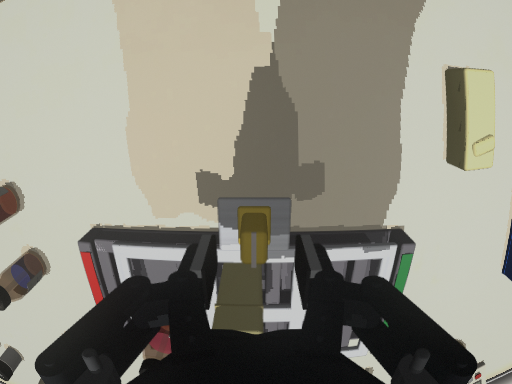

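>>> {"api": "carry_out", "payload": {"targets": [[[0,0,0.08],[0,0,0],0.5],[[0,0,0.06],[0,0,0],0.5],[[0,0,0],[0,0,0],0.1],[[0,0,0],[0,0,0],0.1],[[0,0,0],[0,0,0],0.1]], "force": 40}}

```text
clock: 3.72
position: [0.4745, -0.0006, 0.2127]
tool_rot: [-3.142, 0.0, 3.081]
force: [-1.3, -0.1, -0.2]
grip_width: 0.0154
```

>>> {"api": "carry_out", "payload": {"targets": [[[0,-0.016,0],[0,0,0],0.1],[[0,-0.016,0],[0,0,0],0.1],[[0,-0.016,0],[0,0,0],0.1],[[0,-0.016,0],[0,0,0],0.1],[[0,0,0],[0,0,0],0.1]]}}

```text
clock: 4.35
position: [0.4735, -0.0172, 0.2126]
tool_rot: [-3.141, 0.0, 3.081]
force: [-2.9, -1.1, 7.6]
grip_width: 0.0154
```

>>> {"api": "carry_out", "payload": {"targets": [[[0,-0.01,0],[0,0,0],0.1],[[0,-0.008,0],[0,0,0],0.1],[[0,0,0],[0,0,0],0.1]]}}

```text
clock: 4.72
position: [0.4732, -0.0214, 0.2126]
tool_rot: [3.142, 0.0, 3.081]
force: [-3.2, 1.0, 7.1]
grip_width: 0.0156
```

>>> {"api": "carry_out", "payload": {"targets": [[[0,-0.006,0],[0,0,0],0.1],[[0,0,0],[0,0,0],0.1]]}}

```text
clock: 4.97
position: [0.4732, -0.0222, 0.2126]
tool_rot: [3.141, 0.0, 3.082]
force: [-2.6, 5.6, 7.9]
grip_width: 0.0152
```

>>> {"api": "carry_out", "payload": {"targets": [[[0,-0.01,0],[0,0,0],0.1],[[0,0,0],[0,0,0],0.1]]}}

```text
clock: 5.22
position: [0.4732, -0.0228, 0.2126]
tool_rot: [3.139, 0.0, 3.084]
force: [-4.3, 22.0, 8.1]
grip_width: 0.0153
```

>>> {"api": "carry_out", "payload": {"targets": [[[0,0.018,0],[0,0,0],0.1],[[0,0,0],[0,0,0],0.4],[[0,0,0],[0,0,0],0.5],[[0,0,-0.1],[0,0,0],0.5],[[0,0,-0.2],[0,0,0],0.5],[[0,0,-0.2],[0,0,0],0.5]]}}

```text
clock: 5.98
position: [0.4731, -0.0209, 0.3386]
tool_rot: [-3.141, -0.001, 3.081]
force: [1.6, -0.1, -0.5]
grip_width: 0.0426
```

Run:
```python
from h import *
s=bot.observe(); print(s["clock"],s["position"],s["tool_rot"],s["force"])
f=grab("wrist","w3")
ex=np.array([.998,-.063,0]);ey=np.array([.063,.998,0]);O=np.array([.5591,-.0261,0])
im=f["pixels"][:,:,::-1].copy()
for i,x in enumerate([-.03,.03]):
  for j,y in enumerate([-.07,0,.07]):
    for sx,sy in [(-1,-1),(-1,1),(1,1),(1,-1)]:
      p=proj(f,O+ex*(x+sx*.022)+ey*(y+sy*.029)+[0,0,.0305]); cv2.circle(im,tuple(int(a) for a in p.round()),1,(255,0,255),-1)
cv2.imwrite("pics/w3.png",im)
plan(O-.03*ex+.011*ey+[0,0,.076],1.508)
```

```text
5.975 [ 0.4731 -0.0209  0.3386] [-3.1413 -0.0005  3.0811] [ 1.6242 -0.0671 -0.5355]
shift [-0.217  0.045  0.454] turn [0.0018 0.0013 0.5005] rows>= 8.4
```

View pics/w3.png

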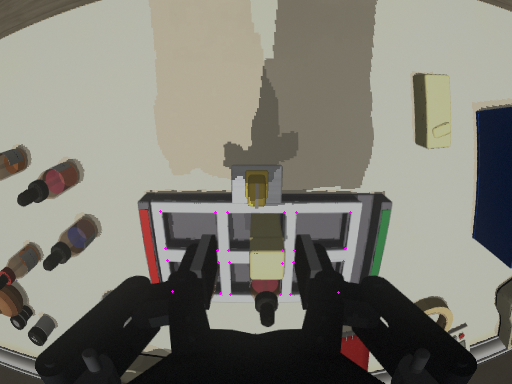

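```bash
cat >> h.py <<'E'
ex=np.array([.998,-.063,0]);ey=np.array([.063,.998,0]);O=np.array([.5591,-.0261,0])
def cell(n,dy=0,z=0):
    x=-.03 if n<4 else .03; y=((n-1)%3-1)*.07
    return O+x*ex+(y+dy)*ey+[0,0,z]
E
python3 - <<'E'
from h import *
f=grab("wrist"); p=cell(2,.011,.096); print(proj(f,p))
for z in (.13,.076): plan(cell(2,.011,z),3.079)
s=bot.observe()
T=tool()
def rel(a,b): print((T[:3,:3].T@(np.array(b)-a)/.25).round(3))
rel(cell(2,.011,.24),[.479,.345,.24])
bl,_=blobs(f,(18,40,80),(34,255,255),60,(235,225,300,300)); print(bl)
E
```

```text
[268.2376 259.6596]
shift [-0.219  0.044  0.227] turn [0.0003 0.0022 0.0006] rows>= 1.3
shift [-0.217  0.044  0.443] turn [0.0003 0.0022 0.0006] rows>= 2.0
[ 0.29   1.418 -0.001]
[(array([266.7, 257.5]), [250, 243, 35, 31, 1017])]
```

>>> {"api": "carry_out", "payload": {"targets": [[[-0.11,0.022,0.1],[0,0,0],0.6],[[-0.108,0.022,0.12],[0,0,0],0.6],[[0,0,0.12],[0,0,0],0.6],[[0,0,0.1],[0,0,0],0.6],[[0,0,0],[0,0,0],0.6],[[0,0,0],[0,0,0],0.2],[[0,0,0],[0,0,0],0.2],[[0,0,0],[0,0,0],0.2]], "force": 30}}

```text
clock: 7.08
position: [0.5285, -0.0128, 0.2279]
tool_rot: [3.141, 0.001, 3.082]
force: [0.4, -0.2, -0.1]
grip_width: 0.0293
```

>>> {"api": "carry_out", "payload": {"targets": [[[0,0,-0.1],[0,0,0],0.2],[[0,0,-0.2],[0,0,0],0.2],[[0,0,-0.2],[0,0,0],0.2],[[0,0,-0.16],[0,0,0],0.2]]}}

```text
clock: 7.58
position: [0.5282, -0.0129, 0.3947]
tool_rot: [3.141, 0.002, 3.081]
force: [-0.5, 0.8, -0.8]
grip_width: 0.0298
```

Foam held (29.8 mm). To the bin.

>>> {"api": "carry_out", "payload": {"targets": [[[0.02,0.12,0],[0,0,0],0.2],[[0.04,0.2,0],[0,0,0],0.2],[[0.045,0.2,0],[0,0,0],0.2],[[0.045,0.2,0],[0,0,0],0.2],[[0.045,0.2,0],[0,0,0],0.2],[[0.045,0.2,0],[0,0,0],0.2],[[0.045,0.2,0],[0,0,0],0.2],[[0.005,0.1,0],[0,0,0],0.2]]}}

```text
clock: 8.57
position: [0.476, 0.3487, 0.3925]
tool_rot: [3.141, -0.0, 3.085]
force: [0.8, -0.4, -1.0]
grip_width: 0.0297
```

>>> {"api": "carry_out", "payload": {"targets": [[[0,0,0],[0,0,0],0.2],[[0,0,0.2],[0,0,0],0.2],[[0,0,0.2],[0,0,0],0.2],[[0,0,0.1],[0,0,0],0.2],[[0,0,0],[0,0,0],0.7],[[0,0,0],[0,0,0],0.7],[[0,0,-0.2],[0,0,0],0.7],[[0,0,-0.2],[0,0,0],0.7]]}}

```text
clock: 9.57
position: [0.4774, 0.3456, 0.3701]
tool_rot: [3.141, 0.001, 3.081]
force: [-0.0, 0.3, -0.1]
grip_width: 0.0596
```

Run:
```python
from h import *
s=bot.observe(); print(s["clock"],s["position"],s["tool_rot"],s["force"])
f=grab("wrist","w4")
print(blobs(f,(18,40,80),(34,255,255),150)[0])
```

```text
9.575 [0.4774 0.3456 0.3701] [3.1407 0.0011 3.0811] [-0.0286  0.3172 -0.1131]
[(array([26.3, 16.8]), [0, 0, 78, 45, 1905]), (array([231.2,  34.6]), [164, 0, 157, 85, 5220]), (array([493.3,   5. ]), [458, 0, 54, 17, 452]), (array([116.7, 121.8]), [87, 85, 45, 73, 1118]), (array([249.8, 176.1]), [231, 149, 38, 53, 1602]), (array([  4.1, 191.5]), [0, 182, 11, 20, 173]), (array([204.8, 317.9]), [191, 305, 31, 26, 483]), (array([307.1, 319.3]), [294, 304, 27, 32, 457]), (array([ 15.7, 332.5]), [0, 316, 34, 38, 611]), (array([358.8, 353.7]), [348, 331, 25, 43, 417]), (array([494.9, 351. ]), [482, 338, 30, 30, 242]), (array([ 10.5, 371.6]), [0, 358, 27, 26, 395])]
```

View pics/w4.png

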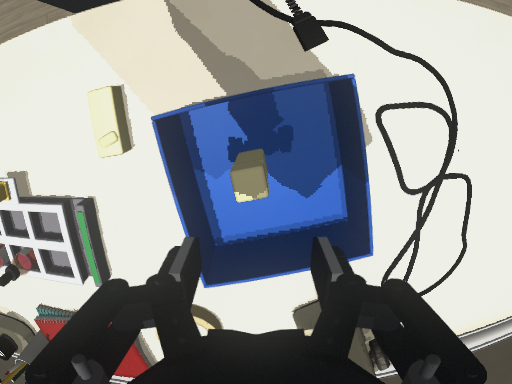

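Run:
```python
from h import *
f=grab("wrist")
for lo in (80,200,225):
    bl,m=blobs(f,(18,30,lo),(34,255,255),150,(75,70,145,170))
    for c,s in bl:
        pts=np.argwhere(m>0)[:,::-1]
        W=np.array([on(f,u,v,.03)[:2]*1000 for u,v in pts],np.float32)
        print(lo,s,cv2.minAreaRect(W))
        cv2.imwrite(f"/tmp/m{lo}.png",m)
```

```text
80 [88, 83, 47, 72, 1995] ((401.0026550292969, 199.6869354248047), (91.39423370361328, 75.15764617919922), 3.752345323562622)
200 [88, 84, 34, 71, 1139] ((401.0026550292969, 199.6869354248047), (91.39423370361328, 75.15764617919922), 3.752345323562622)
225 [88, 84, 34, 71, 1049] ((400.8822937011719, 199.67904663085938), (91.15298461914062, 75.15764617919922), 3.7523460388183594)
```

Run:
```python
from h import *
f=grab("wrist")
for lo in (80,200,225,245):
    _,m=blobs(f,(18,30,lo),(34,255,255),150,(75,70,128,170))
    m=cv2.morphologyEx(m,cv2.MORPH_OPEN,np.ones((3,3),np.uint8))
    n,l,st,c=cv2.connectedComponentsWithStats(m); i=1+st[1:,4].argmax()
    W=np.array([on(f,u,v,.03)[:2]*1000 for v,u in np.argwhere(l==i)],np.float32)
    print(lo,st[i],cv2.minAreaRect(W),W.mean(0))
plan([.411,.176,.1],3.079)
```

```text
80 [  87   82   41   73 1893] ((407.91912841796875, 187.29696655273438), (79.07243347167969, 49.57981491088867), 3.520364999771118) [406.4091 186.7376]
200 [ 87  85  29  70 948] ((408.56329345703125, 176.8262939453125), (79.07243347167969, 28.598896026611328), 3.520364999771118) [408.3056 173.0003]
225 [ 87  86  28  69 896] ((408.5712890625, 176.30850219726562), (78.66942596435547, 27.564260482788086), 3.520364761352539) [407.8627 172.47  ]Traceback (most recent call last):
  File "<stdin>", line 6, in <module>
ValueError: attempt to get argmax of an empty sequence
```

Run:
```python
from h import *
plan([.4085,.1755,.1],3.2)
T=tool();print((T[:3,:3].T@(np.array([.4085,.1755,.1])+[0,0,.155]-T[:3,3])/.25))
```

```text
shift [ 0.238 -0.699  0.462] turn [ 0.0014  0.0016 -0.0379] rows>= 3.5
[ 0.2381 -0.6993  0.4616]
```

>>> {"api": "carry_out", "payload": {"targets": [[[0.04,-0.12,0],[0,0,0],0.75],[[0.06,-0.19,0],[0,0,0],0.75],[[0.07,-0.19,0],[0,0,0],0.75],[[0.068,-0.199,0.05],[0,0,0],0.75],[[0,0,0.1],[0,0,-0.038],0.75],[[0,0,0.18],[0,0,0],0.75],[[0,0,0.13],[0,0,0],0.75],[[0,0,0],[0,0,0],0.75]]}}

```text
clock: 10.72
position: [0.4069, 0.1746, 0.2512]
tool_rot: [-3.14, -0.003, -3.082]
force: [0.5, -0.4, 0.1]
grip_width: 0.0639
```

Run:
```python
from h import *
f=grab("wrist","w5")
_,m=blobs(f,(18,30,80),(34,255,255),150)
plan([.4085,.1755,.024],3.2)
for n in [(.04,.017),(-.04,.017),(-.04,-.017),(.04,-.017)]:
    a=.06; p=np.array([.4085+n[0]*np.cos(a)-n[1]*np.sin(a),.1755+n[0]*np.sin(a)+n[1]*np.cos(a),.03]); print(proj(f,p))
```

```text
shift [-0.005  0.003  0.294] turn [-0.0002 -0.0003  0.0002] rows>= 1.2
[279.1015 265.9374]
[282.5054 161.4833]
[230.6574 161.5092]
[234.0165 265.9672]
```

View pics/w5.png

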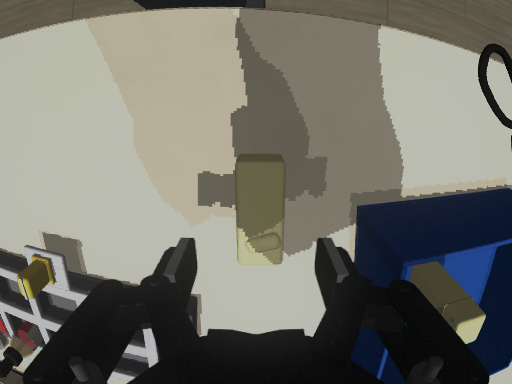

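>>> {"api": "carry_out", "payload": {"targets": [[[0,0.01,0.12],[0,0,0],0.75],[[0,0,0.12],[0,0,0],0.75],[[0,0,0.054],[0,0,0],0.75],[[0,0,0],[0,0,0],0.75],[[0,0,0],[0,0,0],0.2],[[0,0,0],[0,0,0],0.2],[[0,0,0],[0,0,0],0.2]]}}

```text
clock: 11.65
position: [0.4076, 0.1777, 0.1798]
tool_rot: [3.141, 0.002, -3.082]
force: [-0.9, -0.5, 13.2]
grip_width: 0.0333
```

>>> {"api": "carry_out", "payload": {"targets": [[[0,0,-0.1],[0,0,0],0.2],[[0,0,-0.2],[0,0,0],0.2],[[0,0,-0.24],[0,0,0],0.2],[[0,0,-0.16],[0,0,0],0.2],[[-0.05,0.15,0],[0,0,0],0.2],[[-0.09,0.2,0],[0,0,0],0.2],[[-0.09,0.2,0],[0,0,0],0.2]]}}

```text
clock: 12.52
position: [0.4569, 0.3196, 0.3549]
tool_rot: [3.141, 0.001, -3.083]
force: [0.5, -0.3, 0.9]
grip_width: 0.0337
```

Run:
```python
from h import *
print(bot.observe()["grip_width"]); plan([.478,.385,.18],3.14)
T=tool();print((T[:3,:3].T@(np.array([.478,.385,.18])+[0,0,.155]-T[:3,3])/.25))
```

```text
0.03374605082373244
shift [-0.1    0.256  0.08 ] turn [0.0003 0.0004 0.0192] rows>= 1.1
[-0.0996  0.2562  0.0799]
```

>>> {"api": "carry_out", "payload": {"targets": [[[-0.05,0.138,0],[0,0,0.01],0.2],[[-0.05,0.138,0],[0,0,0.01],0.2],[[0,0,0.14],[0,0,0],0.2],[[0,0,0.14],[0,0,0],0.2],[[0,0,0],[0,0,0],0.2],[[0,0,0],[0,0,0],0.6],[[0,0,0],[0,0,0],0.6],[[0,0,-0.15],[0,0,0],0.6]]}}

```text
clock: 13.52
position: [0.4781, 0.3879, 0.3209]
tool_rot: [-3.14, -0.002, 3.138]
force: [-0.0, -0.8, 1.9]
grip_width: 0.0508
```

>>> {"api": "carry_out", "payload": {"targets": [[[0,0,-0.24],[0,0,0],0.6],[[0,-0.12,-0.2],[0,0,0],0.6],[[0,-0.24,-0.05],[0,0,0],0.6],[[0,-0.24,0],[0,0,0],0.6],[[0,-0.24,0],[0,0,0],0.6],[[0,-0.24,0],[0,0,0],0.6]]}}

```text
clock: 14.28
position: [0.4771, 0.1162, 0.445]
tool_rot: [3.141, 0.002, 3.138]
force: [1.6, -0.6, 0.6]
grip_width: 0.0513
```

Run:
```python
from h import *
s=bot.observe(); print(s["clock"],s["position"],s["tool_rot"])
f=grab("wrist","w6"); T=tool();print((T[:3,:3].T@(np.array([.46,-.27,.27])+[0,0,.155]-T[:3,3])/.25))
```

```text
14.275 [0.4771 0.1162 0.445 ] [3.1406 0.002  3.1381]
[ 0.052  -1.5154  0.0832]
```

View pics/w6.png

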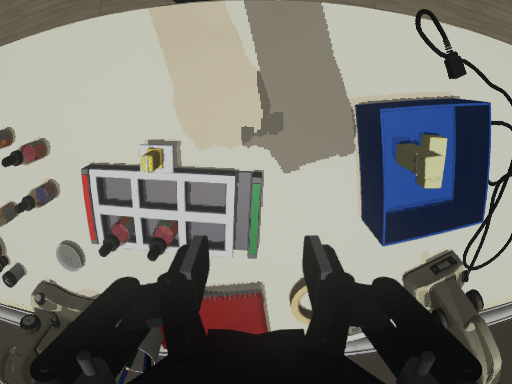

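>>> {"api": "carry_out", "payload": {"targets": [[[0.005,-0.15,0],[0,0,0],0.6],[[0.01,-0.24,0],[0,0,0],0.6],[[0.01,-0.24,0],[0,0,0],0.6],[[0.01,-0.24,0],[0,0,0.01],0.6],[[0.01,-0.24,0],[0,0,0.01],0.5],[[0,-0.24,0],[0,0,0],0.5],[[0,-0.17,0.05],[0,0,0],0.5],[[0,0,0],[0,0,0],0.5]]}}

```text
clock: 15.32
position: [0.4555, -0.2642, 0.4315]
tool_rot: [-3.141, 0.0, 3.071]
force: [-0.4, 1.0, -0.6]
grip_width: 0.0428
```

Run:
```python
from h import *
s=bot.observe(); print(s["clock"],s["position"],s["tool_rot"],s["qpos"])
f=grab("wrist","w7")
bl,m=blobs(f,(0,0,0),(180,255,45),60)
for c,st in bl: print(c,st,on(f,*c,.09))
```

```text
15.325 [ 0.4555 -0.2642  0.4315] [-3.1407  0.0002  3.0706] [ 0.1294  0.3523  0.3697  1.842  -0.1504  0.974   2.063 ]
[333.2   4.3] [286, 0, 98, 12, 892] [ 0.279  -0.1701  0.09  ]
[190. 152.] [183, 145, 15, 15, 152] [ 0.4294 -0.333   0.09  ]
[269.2 168. ] [259, 158, 20, 22, 306] [ 0.4536 -0.2493  0.09  ]
[351.7 198.7] [333, 174, 77, 83, 559] [ 0.4958 -0.1561  0.09  ]
[456.7 176. ] [443, 175, 29, 3, 81] [ 0.477  -0.0073  0.09  ]
[475.3 209.5] [464, 175, 24, 72, 558] [0.5279 0.038  0.09  ]
[382.2 206.2] [360, 187, 36, 28, 246] [ 0.5086 -0.1162  0.09  ]
[423.3 204. ] [403, 187, 32, 26, 240] [ 0.5109 -0.057   0.09  ]
[457.4 202.2] [440, 187, 28, 25, 219] [0.5136 0.0005 0.09  ]
[278.6 225.9] [269, 215, 18, 24, 259] [ 0.5229 -0.2423  0.09  ]
[441.  243.9] [425, 222, 35, 40, 458] [ 0.574  -0.0157  0.09  ]
[252.8 334.3] [0, 235, 478, 149, 34988] [ 0.697  -0.2853  0.09  ]
[405.3 244.6] [397, 242, 19, 6, 98] [ 0.5663 -0.076   0.09  ]
[363.4 247.2] [355, 244, 18, 7, 90] [ 0.5622 -0.1366  0.09  ]
[390.9 255.9] [381, 245, 20, 24, 288] [ 0.5807 -0.0954  0.09  ]
[497.4 279.8] [486, 265, 20, 25, 60] [0.6706 0.1399 0.09  ]
[ 19.6 281.3] [14, 267, 12, 31, 72] [ 0.6131 -0.6795  0.09  ]
[ 79.7 294.1] [73, 276, 14, 38, 176] [ 0.6256 -0.5452  0.09  ]
```

View pics/w7.png

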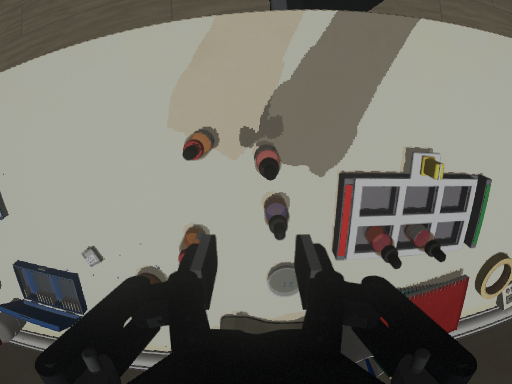

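Run:
```python
from h import *
plan([.4536,-.2493,.15],3.079)
for n in (6,3,2,1): print(n,cell(n,.004))
```

```text
shift [0.014 0.052 0.507] turn [-0.      0.0002 -0.002 ] rows>= 2.0
6 [0.5937 0.0459 0.    ]
3 [0.5338 0.0496 0.    ]
2 [ 0.5294 -0.0202  0.    ]
1 [ 0.525  -0.0901  0.    ]
```

>>> {"api": "carry_out", "payload": {"targets": [[[0.014,0.052,0.1],[0,0,0],0.5],[[0,0,0.2],[0,0,0],0.5],[[0,0,0.2],[0,0,0],0.5],[[0,0,0],[0,0,0],0.5]]}}

```text
clock: 15.88
position: [0.4538, -0.2468, 0.3049]
tool_rot: [3.14, -0.004, 3.077]
force: [-0.1, -1.2, -0.1]
grip_width: 0.0427
```

```bash
cat >> h.py <<'E'
def hover(xyz,save=None):
    """look for the dark bulb near xyz (top at .1); print its position and plan to grasp"""
    f=grab("wrist",save); e=proj(f,[xyz[0],xyz[1],.09]); print("expected px",e)
    u,v=e.round().astype(int)
    bl,m=blobs(f,(0,0,0),(180,255,60),60,(u-32,v-40,u+32,v+40))
    for c,st in bl: print(c,st,on(f,*c,.09))
E
python3 - <<'E'
from h import *
print(bot.observe()["position"]); hover((.4536,-.2493),"w8")
E
```

```text
[ 0.4538 -0.2468  0.3049]
expected px [250.8066 219.6319]
[251.9 216.1] [237, 197, 31, 41, 927] [ 0.4511 -0.2484  0.09  ]
```

View pics/w8.png

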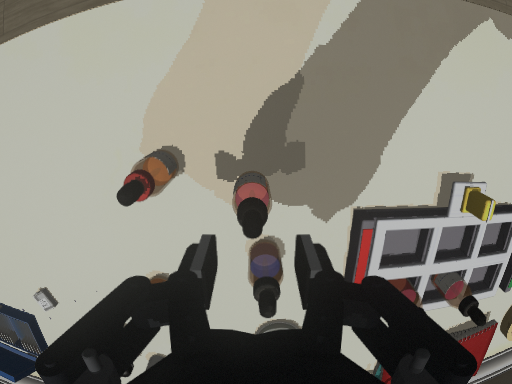

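>>> {"api": "carry_out", "payload": {"targets": [[[0,-0.006,0.1],[0,0,0],0.5],[[0,0,0.1],[0,0,0],0.5],[[0,0,0.048],[0,0,0],0.5],[[0,0,0],[0,0,0],0.5],[[0,0,0],[0,0,0],0.05],[[0,0,0],[0,0,0],0.05],[[0,0,0],[0,0,0],0.05],[[0,0,0],[0,0,0],0.05]], "force": 35}}

```text
clock: 16.92
position: [0.4545, -0.2501, 0.2461]
tool_rot: [-3.141, 0.003, 3.075]
force: [-3.1, 1.9, 24.5]
grip_width: 0.0124
```

>>> {"api": "carry_out", "payload": {"targets": [[[0,0,-0.1],[0,0,0],0.05],[[0,0,-0.2],[0,0,0],0.05],[[0,0,-0.2],[0,0,0],0.05],[[0,0,-0.1],[0,0,0],0.05],[[0,0,0],[0,0,0],0.05]]}}

```text
clock: 17.55
position: [0.454, -0.2498, 0.3965]
tool_rot: [-3.141, 0.004, 3.075]
force: [-0.5, 0.6, -1.7]
grip_width: 0.0125
```

Run:
```python
from h import *
s=bot.observe(); print(s["position"],s["grip_width"],s["force"])
plan(cell(6,.004,.235),3.079); plan(cell(1,.004,.235),3.079)
```

```text
[ 0.454  -0.2498  0.3965] 0.01250662817415317 [-0.4578  0.597  -1.7454]
shift [-0.479  1.217  0.027] turn [-0.0002  0.0012 -0.0012] rows>= 5.2
shift [-0.241  0.656  0.026] turn [-0.0002  0.0012 -0.0012] rows>= 2.8
```

>>> {"api": "carry_out", "payload": {"targets": [[[-0.05,0.13,0],[0,0,0],0.05],[[-0.085,0.215,0],[0,0,0],0.05],[[-0.085,0.215,0],[0,0,0],0.05],[[-0.085,0.215,0],[0,0,0],0.05],[[-0.085,0.215,0],[0,0,0],0.05],[[-0.06,0.15,0],[0,0,0],0.05],[[-0.029,0.077,0],[0,0,0],0.05],[[0,0,0],[0,0,0],0.05]]}}

```text
clock: 18.55
position: [0.5936, 0.0467, 0.3934]
tool_rot: [-3.141, -0.001, 3.077]
force: [-0.0, -0.1, -1.7]
grip_width: 0.0125
```

Run:
```python
from h import *
s=bot.observe(); print(s["position"],s["grip_width"],s["force"])
plan(cell(6,.004,.1),3.079)
f=grab("wrist","w9")
im=f["pixels"][:,:,::-1].copy()
for n in (3,6):
    for sx,sy in [(-1,-1),(-1,1),(1,1),(1,-1)]:
      p=proj(f,cell(n,0,.0305)+ex*sx*.022+ey*sy*.029); cv2.circle(im,tuple(int(a) for a in p.round()),1,(255,0,255),-1)
cv2.imwrite("pics/w9.png",im)
```

```text
[0.5936 0.0467 0.3934] 0.012452413848253867 [-0.0153 -0.1034 -1.7334]
shift [-0.001 -0.003  0.554] turn [-0.0001 -0.0003 -0.0008] rows>= 2.2
```

View pics/w9.png

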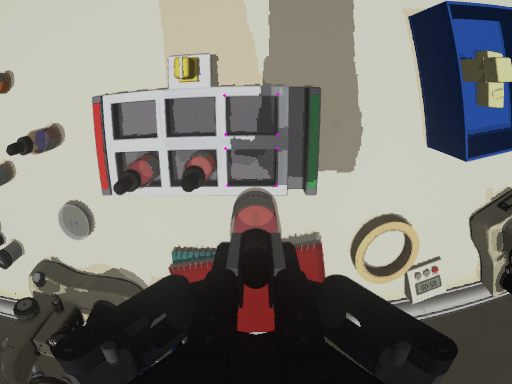

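>>> {"api": "carry_out", "payload": {"targets": [[[0,0,0.15],[0,0,0],0.05],[[0,0,0.2],[0,0,0],0.05],[[0,0,0.12],[0,0,0],0.05],[[0,0,0.06],[0,0,0],0.05],[[0,0,0.02],[0,0,0],0.05],[[0,0,0],[0,0,0],0.05]]}}

```text
clock: 19.35
position: [0.5938, 0.0455, 0.2575]
tool_rot: [3.142, 0.001, 3.075]
force: [-0.6, 0.6, 0.1]
grip_width: 0.0124
```

>>> {"api": "carry_out", "payload": {"targets": [[[0,0,0.012],[0,0,0],0.05],[[0,0,0],[0,0,0],0.05]]}}

```text
clock: 19.6
position: [0.5936, 0.046, 0.2541]
tool_rot: [3.141, 0.001, 3.075]
force: [-0.6, 0.4, -0.3]
grip_width: 0.0127
```

>>> {"api": "carry_out", "payload": {"targets": [[[0,0,0.004],[0,0,0],0.05],[[0,0,0],[0,0,0],0.4],[[0,0,0],[0,0,0],0.4],[[0,0,-0.1],[0,0,0],0.4],[[0,0,-0.15],[0,0,0],0.5],[[0.028,-0.149,0],[0,0,0],0.5],[[0.036,-0.204,0],[0,0,0],0.5],[[0.036,-0.204,0],[0,0,0],0.5]]}}

```text
clock: 20.6
position: [0.5589, -0.0926, 0.3154]
tool_rot: [-3.141, 0.0, 3.076]
force: [0.3, 0.3, -0.4]
grip_width: 0.0427
```

>>> {"api": "carry_out", "payload": {"targets": [[[0.036,-0.204,0],[0,0,0],0.5],[[0.036,-0.204,0],[0,0,0],0.5],[[0.036,-0.204,0],[0,0,0],0.5],[[0,0,0],[0,0,0],0.5]]}}

```text
clock: 21.1
position: [0.5207, -0.2462, 0.3155]
tool_rot: [-3.14, 0.0, 3.069]
force: [-0.1, 1.3, 0.8]
grip_width: 0.0426
```

Run:
```python
from h import *
print(bot.observe()["position"],bot.observe()["tool_rot"]); hover((.5229,-.2423)); plan([.5229,-.2423,.094],3.079)
```

```text
[ 0.5207 -0.2462  0.3155] [-3.1398  0.0001  3.0692]
expected px [261.3914 214.9   ]
[262.2 216. ] [248, 198, 29, 39, 844] [ 0.5238 -0.2418  0.09  ]
shift [-0.005  0.007  0.265] turn [-0.0001  0.     -0.0022] rows>= 1.1
```

>>> {"api": "carry_out", "payload": {"targets": [[[-0.016,0.019,0.1],[0,0,-0.002],0.5],[[0,0,0.1],[0,0,0],0.5],[[0,0,0.065],[0,0,0],0.5],[[0,0,0],[0,0,0],0.5],[[0,0,0],[0,0,0],0.05],[[0,0,0],[0,0,0],0.05],[[0,0,0],[0,0,0],0.05],[[0,0,0],[0,0,0],0.05]]}}

```text
clock: 22.15
position: [0.5269, -0.2379, 0.2497]
tool_rot: [-3.141, 0.001, 3.081]
force: [1.0, -0.7, 6.7]
grip_width: 0.0124
```

>>> {"api": "carry_out", "payload": {"targets": [[[0,0,-0.1],[0,0,0],0.05],[[0,0,-0.2],[0,0,0],0.05],[[0,0,-0.2],[0,0,0],0.05],[[0,0,-0.1],[0,0,0],0.05],[[0,0,0],[0,0,0],0.05]]}}

```text
clock: 22.78
position: [0.5267, -0.2379, 0.4008]
tool_rot: [-3.141, 0.003, 3.082]
force: [-0.3, 0.1, -1.3]
grip_width: 0.0122
```

Run:
```python
from h import *
s=bot.observe(); print(s["position"],s["grip_width"],s["force"])
plan(cell(3,.004,.235),3.079)
```

```text
[ 0.5267 -0.2379  0.4008] 0.01224649385915754 [-0.3148  0.0615 -1.2609]
shift [0.041 1.15  0.043] turn [-0.0002  0.001   0.0008] rows>= 4.6
```

>>> {"api": "carry_out", "payload": {"targets": [[[0.005,0.13,0],[0,0,0],0.05],[[0.008,0.22,0],[0,0,0],0.05],[[0.008,0.22,0],[0,0,0],0.05],[[0.008,0.22,0],[0,0,0],0.05],[[0.008,0.22,0],[0,0,0],0.05],[[0.004,0.14,0.1],[0,0,0],0.05],[[0,0,0.2],[0,0,0],0.05],[[0,0,0],[0,0,0],0.05]]}}

```text
clock: 23.78
position: [0.5324, 0.0499, 0.321]
tool_rot: [-3.14, -0.006, 3.082]
force: [-0.2, -0.9, -0.4]
grip_width: 0.0127
```

Run:
```python
from h import *
s=bot.observe(); print(s["position"],s["grip_width"],s["force"])
plan(cell(3,.004,.102),3.079)
```

```text
[0.5324 0.0499 0.321 ] 0.012662544519905347 [-0.2204 -0.8667 -0.3625]
shift [-0.007 -0.     0.256] turn [-0.0006 -0.0021  0.0009] rows>= 1.0
```

>>> {"api": "carry_out", "payload": {"targets": [[[-0.006,0,0.1],[0,0,0],0.05],[[0,0,0.1],[0,0,0],0.05],[[0,0,0.045],[0,0,0],0.05],[[0,0,0.011],[0,0,0],0.05],[[0,0,0],[0,0,0],0.05],[[0,0,0],[0,0,0],0.4],[[0,0,0],[0,0,0],0.4]]}}

```text
clock: 24.65
position: [0.5353, 0.0498, 0.2605]
tool_rot: [3.141, 0.001, 3.082]
force: [-0.2, 0.5, 0.2]
grip_width: 0.0341
```

>>> {"api": "carry_out", "payload": {"targets": [[[0,0,-0.1],[0,0,0],0.4],[[0,0,-0.15],[0,0,0],0.5],[[0.022,-0.11,0],[0,0,0],0.5],[[0.042,-0.205,0],[0,0,0],0.5],[[0.042,-0.205,0],[0,0,0],0.5],[[0.042,-0.205,0],[0,0,0],0.5],[[0.042,-0.205,0],[0,0,0],0.5],[[0.042,-0.205,0],[0,0,0],0.5]]}}

```text
clock: 25.65
position: [0.4596, -0.2316, 0.3228]
tool_rot: [-3.141, 0.001, 3.082]
force: [0.7, -0.6, -0.4]
grip_width: 0.0426
```

>>> {"api": "carry_out", "payload": {"targets": [[[0.042,-0.205,0],[0,0,0],0.5],[[0.042,-0.205,0],[0,0,0],0.5],[[0,0,0],[0,0,0],0.5]]}}

```text
clock: 26.02
position: [0.4312, -0.3347, 0.3228]
tool_rot: [-3.14, 0.0, 3.076]
force: [-0.2, 0.5, -0.5]
grip_width: 0.043
```

Run:
```python
from h import *
print(bot.observe()["position"],bot.observe()["qpos"]); hover((.4294,-.333),"w10"); plan([.4294,-.333,.094],3.079)
```

```text
[ 0.4312 -0.3347  0.3228] [ 0.3785  0.5158  0.2363  1.8964 -0.1684  0.7476  2.2139]
expected px [257.7859 206.1115]
[255.4 187.1] [242, 182, 28, 16, 107] [ 0.4148 -0.3338  0.09  ]
[255.7 204.6] [246, 192, 20, 26, 421] [ 0.4281 -0.3344  0.09  ]
shift [ 0.011 -0.002  0.294] turn [-0.0001  0.     -0.0002] rows>= 1.2
```

View pics/w10.png

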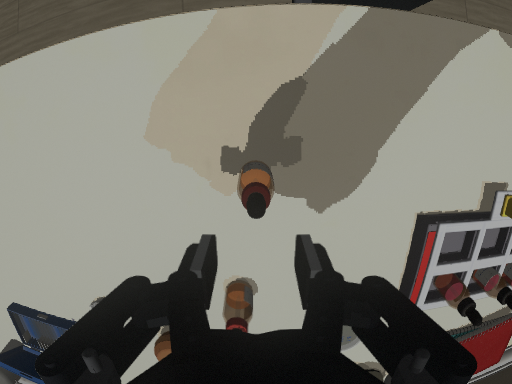

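>>> {"api": "carry_out", "payload": {"targets": [[[0.004,0.001,0.12],[0,0,0],0.5],[[0,0,0.12],[0,0,0],0.5],[[0,0,0.052],[0,0,0],0.5],[[0,0,0],[0,0,0],0.5],[[0,0,0],[0,0,0],0.05],[[0,0,0],[0,0,0],0.05],[[0,0,0],[0,0,0],0.05],[[0,0,0],[0,0,0],0.05]]}}

```text
clock: 27.08
position: [0.4323, -0.331, 0.2502]
tool_rot: [-3.141, 0.001, 3.081]
force: [-0.3, 0.2, 7.1]
grip_width: 0.0125
```

>>> {"api": "carry_out", "payload": {"targets": [[[0,0,-0.1],[0,0,0],0.05],[[0,0,-0.2],[0,0,0],0.05],[[0,0,-0.2],[0,0,0],0.05],[[0,0,-0.1],[0,0,0],0.05],[[0,0,0],[0,0,0],0.05]]}}

```text
clock: 27.7
position: [0.4322, -0.3309, 0.4013]
tool_rot: [-3.14, 0.003, 3.082]
force: [0.0, 0.2, -1.5]
grip_width: 0.0121
```

Run:
```python
from h import *
s=bot.observe(); print(s["position"],s["grip_width"],s["force"])
plan(cell(2,.004,.235),3.079)
```

```text
[ 0.4322 -0.3309  0.4013] 0.012084351381137125 [ 0.0441  0.1927 -1.5027]
shift [-0.313  1.264  0.045] turn [-0.0004  0.001   0.0008] rows>= 5.2
```

>>> {"api": "carry_out", "payload": {"targets": [[[-0.03,0.13,0],[0,0,0],0.05],[[-0.053,0.21,0],[0,0,0],0.05],[[-0.053,0.21,0],[0,0,0],0.05],[[-0.053,0.21,0],[0,0,0],0.05],[[-0.053,0.21,0],[0,0,0],0.05],[[-0.053,0.21,0],[0,0,0],0.05],[[-0.02,0.084,0.1],[0,0,0],0.05],[[0,0,0.1],[0,0,0],0.05]]}}

```text
clock: 28.7
position: [0.5297, -0.0179, 0.3478]
tool_rot: [3.141, -0.001, 3.085]
force: [0.7, -0.6, -0.5]
grip_width: 0.0123
```

>>> {"api": "carry_out", "payload": {"targets": [[[0,0,0.1],[0,0,0],0.05],[[0,0,0],[0,0,0],0.05]]}}

```text
clock: 28.95
position: [0.5289, -0.02, 0.3225]
tool_rot: [-3.141, -0.004, 3.082]
force: [0.3, -0.9, -1.1]
grip_width: 0.0123
```

Run:
```python
from h import *
s=bot.observe(); print(s["position"],s["grip_width"],s["force"])
plan(cell(2,.004,.102),3.079); grab("wrist","w11")
```

```text
[ 0.5289 -0.02    0.3225] 0.012264002298827664 [ 0.3252 -0.8715 -1.1397]
shift [-0.003 -0.001  0.262] turn [-0.0002 -0.0013  0.0008] rows>= 1.0
```

View pics/w11.png

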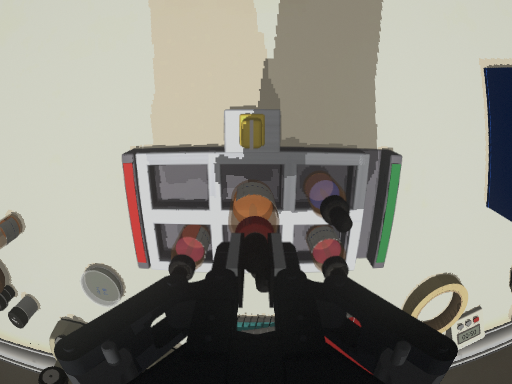

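>>> {"api": "carry_out", "payload": {"targets": [[[-0.003,0,0.1],[0,0,0],0.05],[[0,0,0.1],[0,0,0],0.05],[[0,0,0.05],[0,0,0],0.05],[[0,0,0.013],[0,0,0],0.05],[[0,0,0],[0,0,0],0.05],[[0,0,0],[0,0,0],0.4],[[0,0,0],[0,0,0],0.4]]}}

```text
clock: 29.88
position: [0.5306, -0.0201, 0.2592]
tool_rot: [3.141, 0.001, 3.082]
force: [0.0, -0.1, 1.2]
grip_width: 0.0344
```

>>> {"api": "carry_out", "payload": {"targets": [[[0,0,-0.1],[0,0,0],0.4],[[0,0,-0.24],[0,0,0],0.5],[[0,0,-0.2],[0,0,0],0.5],[[-0.015,-0.12,0],[0,0,0],0.5],[[-0.025,-0.22,0],[0,0,0],0.5],[[-0.025,-0.22,0],[0,0,0],0.5],[[-0.025,-0.22,0],[0,0,0],0.5],[[0,-0.2,0],[0,0,0],0.5]]}}

```text
clock: 30.88
position: [0.538, -0.2679, 0.394]
tool_rot: [-3.141, 0.001, 3.081]
force: [-0.5, 0.6, -0.6]
grip_width: 0.0428
```

Run:
```python
from h import *
print(bot.observe()["position"],bot.observe()["tool_rot"],bot.observe()["qpos"])
f=grab("wrist")
bl,m=blobs(f,(0,0,0),(180,255,60),60,(100,120,380,300))
for c,st in bl: print(c,st,on(f,*c,.09))
```

```text
[ 0.538  -0.2679  0.394 ] [-3.1414  0.0005  3.0813] [ 0.2014  0.5051  0.2336  1.6876 -0.1367  0.9643  1.9954]
[351.6 159.8] [343, 120, 37, 99, 782] [ 0.5224 -0.1733  0.09  ]
[374.4 207.9] [369, 204, 11, 8, 75] [ 0.5748 -0.1455  0.09  ]
[166.6 216.6] [159, 208, 16, 18, 210] [ 0.571  -0.3615  0.09  ]
[176.1 277.3] [103, 235, 161, 65, 3699] [ 0.6467 -0.3648  0.09  ]
[327.3 276.1] [294, 235, 86, 65, 2994] [ 0.6549 -0.1935  0.09  ]
```

>>> {"api": "carry_out", "payload": {"targets": [[[-0.08,-0.17,0.05],[0,0,0],0.5],[[-0.075,-0.18,0.12],[0,0,0],0.5],[[0,0,0.12],[0,0,0],0.5],[[0,0,0],[0,0,0],0.5],[[0,0,0],[0,0,0],0.5]]}}

```text
clock: 31.55
position: [0.5719, -0.3553, 0.3227]
tool_rot: [-3.141, 0.001, 3.082]
force: [0.0, 0.2, -0.1]
grip_width: 0.0431
```

Run:
```python
from h import *
print(bot.observe()["position"],bot.observe()["tool_rot"]); hover((.571,-.3615)); plan([.571,-.3615,.094],3.079)
```

```text
[ 0.5719 -0.3553  0.3227] [-3.1412  0.0012  3.0821]
expected px [246.6451 207.518 ]
[246.4 189.9] [231, 185, 29, 17, 118] [ 0.5575 -0.3607  0.09  ]
[244.  207.8] [235, 195, 20, 27, 426] [ 0.5711 -0.3634  0.09  ]
shift [ 0.003 -0.025  0.296] turn [-0.0002  0.0006  0.001 ] rows>= 1.2
```

Bulb axis ≈ (.573, −.3633): shift x −.006, y −.032.

>>> {"api": "carry_out", "payload": {"targets": [[[-0.006,-0.032,0.1],[0,0,0],0.5],[[0,0,0.12],[0,0,0],0.5],[[0,0,0.072],[0,0,0],0.5],[[0,0,0],[0,0,0],0.5],[[0,0,0],[0,0,0],0.05],[[0,0,0],[0,0,0],0.05],[[0,0,0],[0,0,0],0.05],[[0,0,0],[0,0,0],0.05]]}}

```text
clock: 32.6
position: [0.5729, -0.3641, 0.2494]
tool_rot: [-3.141, 0.002, 3.081]
force: [-1.3, -0.2, 7.7]
grip_width: 0.0122
```

>>> {"api": "carry_out", "payload": {"targets": [[[0,0,-0.1],[0,0,0],0.05],[[0,0,-0.2],[0,0,0],0.05],[[0,0,-0.2],[0,0,0],0.05],[[0,0,-0.1],[0,0,0],0.05],[[0,0,0],[0,0,0],0.05]]}}

```text
clock: 33.22
position: [0.5727, -0.3639, 0.4007]
tool_rot: [-3.14, 0.003, 3.081]
force: [-0.4, -0.3, -1.2]
grip_width: 0.0129
```

Run:
```python
from h import *
s=bot.observe(); print(s["position"],s["grip_width"],s["force"])
plan(cell(1,.004,.235),3.079)
```

```text
[ 0.5727 -0.3639  0.4007] 0.012886203620615109 [-0.4252 -0.3007 -1.187 ]
shift [0.257 1.082 0.04 ] turn [-0.0005  0.0011  0.0008] rows>= 4.5
```

>>> {"api": "carry_out", "payload": {"targets": [[[0.03,0.12,0],[0,0,0],0.05],[[0.05,0.21,0],[0,0,0],0.05],[[0.05,0.21,0],[0,0,0],0.05],[[0.05,0.21,0],[0,0,0],0.05],[[0.05,0.21,0],[0,0,0],0.05],[[0.027,0.122,0.1],[0,0,0],0.05],[[0,0,0.2],[0,0,0],0.05],[[0,0,0],[0,0,0],0.05]]}}

```text
clock: 34.22
position: [0.5236, -0.0895, 0.3205]
tool_rot: [-3.141, -0.006, 3.082]
force: [-0.3, -0.1, 0.5]
grip_width: 0.0123
```

Run:
```python
from h import *
s=bot.observe(); print(s["position"],s["grip_width"],s["force"])
plan(cell(1,.004,.102),3.079)
```

```text
[ 0.5236 -0.0895  0.3205] 0.01230090227707013 [-0.3253 -0.1462  0.4859]
shift [-0.007 -0.002  0.254] turn [-0.0001 -0.002   0.001 ] rows>= 1.0
```

Lower, release, then back off over the lock grip (now around (.473, −.022)).

>>> {"api": "carry_out", "payload": {"targets": [[[-0.006,0,0.1],[0,0,0],0.05],[[0,0,0.1],[0,0,0],0.05],[[0,0,0.045],[0,0,0],0.05],[[0,0,0.01],[0,0,0],0.05],[[0,0,0],[0,0,0],0.05],[[0,0,0],[0,0,0],0.4],[[0,0,0],[0,0,0],0.4]]}}

```text
clock: 35.1
position: [0.5264, -0.09, 0.26]
tool_rot: [3.142, 0.001, 3.082]
force: [0.1, 0.1, 0.1]
grip_width: 0.0341
```

>>> {"api": "carry_out", "payload": {"targets": [[[0,0,-0.1],[0,0,0],0.4],[[0,0,-0.24],[0,0,0],0.5],[[0,0,-0.2],[0,0,0],0.5],[[0.1,0.1,-0.1],[0,0,0],0.5],[[0.11,0.16,0],[0,0,0],0.5],[[0,0,0],[0,0,0],0.5]]}}

```text
clock: 35.85
position: [0.4765, -0.0196, 0.4202]
tool_rot: [3.14, 0.001, 3.085]
force: [0.7, -0.5, -0.4]
grip_width: 0.0425
```

Run:
```python
from h import *
s=bot.observe(); print(s["clock"],s["position"],s["tool_rot"])
f=grab("wrist","w12"); e=proj(f,[.4732,-.022,.0665]); print(e)
u,v=e.round().astype(int)
for c,st in blobs(f,(18,120,80),(34,255,255),60,(u-40,v-50,u+40,v+30))[0]: print(c,st,on(f,*c,.055))
plan([.4732,-.0215,.056],3.079)
```

```text
35.85 [ 0.4765 -0.0196  0.4202] [3.1404 0.0006 3.0853]
[252.4598 164.9792]
[254.5 163.4] [246, 151, 18, 26, 314] [ 0.4742 -0.0198  0.055 ]
shift [ 0.017 -0.003  0.836] turn [0.0002 0.0003 0.0015] rows>= 3.3
```

View pics/w12.png

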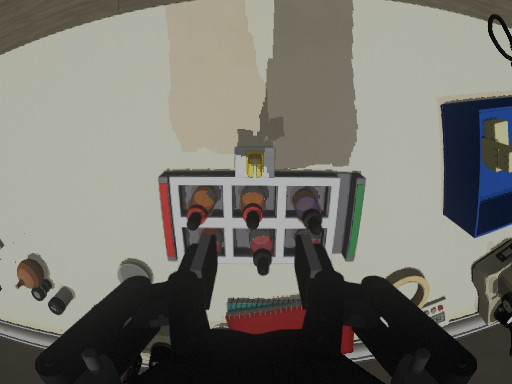

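>>> {"api": "carry_out", "payload": {"targets": [[[0.028,0,0.1],[0,0,0],0.5],[[0,0,0.2],[0,0,0],0.5],[[0,0,0.2],[0,0,0],0.5],[[0,0,0.2],[0,0,0],0.5],[[0,0,0.1],[0,0,0],0.5],[[0,0,0.025],[0,0,0],0.5],[[0,0,0],[0,0,0],0.5]], "force": 40}}

```text
clock: 36.78
position: [0.4711, -0.022, 0.2135]
tool_rot: [-3.141, 0.0, 3.081]
force: [0.5, 0.3, -0.4]
grip_width: 0.0432
```

>>> {"api": "carry_out", "payload": {"targets": [[[0,0,0],[0,0,0],0.1],[[0,0,0],[0,0,0],0.1],[[0,0,0],[0,0,0],0.1]]}}

```text
clock: 37.15
position: [0.4711, -0.0215, 0.2143]
tool_rot: [3.141, 0.002, 3.081]
force: [-1.8, 0.3, 9.8]
grip_width: 0.0151
```

>>> {"api": "carry_out", "payload": {"targets": [[[0,0.012,0],[0,0,0],0.1],[[0,0.012,0],[0,0,0],0.1],[[0,0.012,0],[0,0,0],0.1],[[0,0.012,0],[0,0,0],0.1],[[0,0.012,0],[0,0,0],0.1],[[0,0,0],[0,0,0],0.1]]}}

```text
clock: 37.9
position: [0.472, -0.0065, 0.2143]
tool_rot: [3.141, 0.002, 3.081]
force: [-1.0, -0.2, 8.8]
grip_width: 0.0153
```

>>> {"api": "carry_out", "payload": {"targets": [[[0,0.012,0],[0,0,0],0.1],[[0,0.012,0],[0,0,0],0.1],[[0,0.004,0],[0,0,0],0.1],[[0,0,0],[0,0,0],0.1]]}}

```text
clock: 38.4
position: [0.4724, 0.0001, 0.2143]
tool_rot: [-3.141, 0.002, 3.081]
force: [-0.1, -3.3, 8.6]
grip_width: 0.0157
```

>>> {"api": "carry_out", "payload": {"targets": [[[0,0.008,0],[0,0,0],0.1],[[0,0,0],[0,0,0],0.1]]}}

```text
clock: 38.65
position: [0.4725, 0.0006, 0.2143]
tool_rot: [-3.14, 0.002, 3.079]
force: [-0.4, -16.3, 9.5]
grip_width: 0.015
```

>>> {"api": "carry_out", "payload": {"targets": [[[0,-0.006,0],[0,0,0],0.1],[[0,0,0],[0,0,0],0.35],[[0,0,0],[0,0,0],0.5],[[0.01,0,-0.1],[0,0,0],0.5],[[0,0,-0.2],[0,0,0],0.5],[[0,0,-0.24],[0,0,0],0.5],[[0,0,-0.24],[0,0,0],0.5],[[0,0,-0.2],[0,0,0],0.5]]}}

```text
clock: 39.65
position: [0.4692, 0.0012, 0.4608]
tool_rot: [3.141, 0.002, 3.082]
force: [0.1, 1.0, 0.2]
grip_width: 0.0426
```

Run:
```python
from h import *
s=bot.observe(); print(s["clock"],s["position"])
f=grab("wrist","w13"); g=f["pixels"]; t=grab("top")
for c,st in blobs(f,(18,120,80),(34,255,255),60,(220,110,300,190))[0]: 
    p=on(f,*c,.055); print(c,st,p,"carrier y",(p-O)@ey)
im=cv2.resize(t["pixels"][120:270,110:380],None,fx=2.96,fy=2.96,interpolation=cv2.INTER_CUBIC)[:,:,::-1]
w=cv2.resize(g,(0,0),fx=.8,fy=.8)[:,:,::-1] 
im=cv2.resize(im,(410,228)); cv2.imwrite("pics/fin.png",np.vstack([w[:, :410],im]))
```

```text
39.65 [0.4692 0.0012 0.4608]
[254.4 162.5] [247, 151, 16, 24, 258] [ 0.4757 -0.0001  0.055 ] carrier y 0.020661938753983262
```

View pics/fin.png

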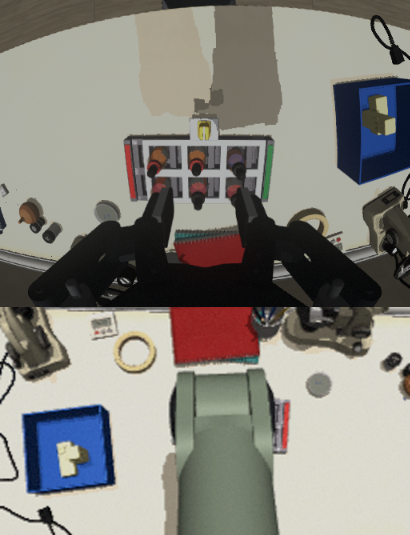

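>>> {"api": "carry_out", "payload": {"targets": [[[-0.01,0,0.15],[0,0,0],0.5],[[0,0,0.24],[0,0,0],0.5],[[0,0,0.24],[0,0,0],0.5],[[0,0,0.22],[0,0,0],0.5],[[0,0,0.1],[0,0,0],0.5],[[0,0,0.035],[0,0,0],0.5],[[0,0,0],[0,0,0],0.5]]}}

```text
clock: 40.62
position: [0.4721, 0.0009, 0.2121]
tool_rot: [-3.141, -0.0, 3.082]
force: [0.1, 0.6, -0.1]
grip_width: 0.0424
```

>>> {"api": "carry_out", "payload": {"targets": [[[0,0,0],[0,0,0],0.1],[[0,0,0],[0,0,0],0.1],[[0,0,0],[0,0,0],0.1]]}}

```text
clock: 41.0
position: [0.4723, 0.0002, 0.2131]
tool_rot: [-3.141, 0.002, 3.081]
force: [-1.6, -7.0, 9.3]
grip_width: 0.0152
```

>>> {"api": "carry_out", "payload": {"targets": [[[0,0.006,0],[0,0,0],0.1],[[0,0,0],[0,0,0],0.1]]}}

```text
clock: 41.25
position: [0.4724, 0.0006, 0.2131]
tool_rot: [-3.14, 0.002, 3.079]
force: [-1.0, -16.6, 10.6]
grip_width: 0.0151
```

At the stop at the same y = 0.0006 as before. Small unload, release, rise, hand in.

>>> {"api": "carry_out", "payload": {"targets": [[[0,-0.004,0],[0,0,0],0.1],[[0,0,0],[0,0,0],0.35],[[0,0,0],[0,0,0],0.5],[[0.01,0,-0.1],[0,0,0],0.5],[[0,0,-0.24],[0,0,0],0.5],[[0,0,-0.24],[0,0,0],0.5],[[0,0,-0.2],[0,0,0],0.5],[[0,0,0],[0,0,0],0.5]]}}

```text
clock: 42.25
position: [0.4701, 0.0018, 0.4104]
tool_rot: [3.14, 0.006, 3.082]
force: [0.1, 0.6, -1.2]
grip_width: 0.0427
```

Run:
```python
from h import *
from workcell import job
s=bot.observe(); print(s["clock"],s["position"],s["force"])
f=grab("wrist","w14")
for c,st in blobs(f,(18,120,80),(34,255,255),60,(220,110,300,190))[0]:
    p=on(f,*c,.055); print(p,"carrier y",(p-O)@ey)
print(job.job_done())
```

```text
42.25 [0.4701 0.0018 0.4104] [ 0.1048  0.5926 -1.2005]
[0.4752 0.0002 0.055 ] carrier y 0.02096328745605373
the job is handed in; nothing more can be done
None
```

The job is done and handed in at about 42 s, with one blemish on the lock's open position, described below.

- **Lock open:** I pulled it to the red stop, where it met 22 N. When I eased the load before letting go, it probably slid back 1 to 2 mm, so it sat slightly off the red stop while I loaded the bottles.
- **Foam:** There was one upright block, in cell 2, and one piece on the worktop. Both are in the blue bin.
- **Bottles:** All four spares went into cells 1, 2, 3 and 6. The bottles already in cells 4 and 5 were left there, and no spare was left over.
- **Lock home:** I slid it to the green stop, then gripped it again to check. It stopped at the same place both times, at about 16 N.

**Last checks:** The wrist picture showed all six cells filled with upright bottles and both foam pieces in the bin. The dish and tape had not visibly moved. The camera put the lock grip at 21 mm rather than the nominal 22 mm, which is within the camera's error of about 2 mm.

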